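# Load the vial rack, unlatch the dry box and hold its gate open

### The job

Finish the vial rack where it stands, in worklist order: stand the blue-capped vial in pocket 2, then the red-capped vial in pocket 3, each fully down and let go (the green one is already in pocket 1). Then unlatch the dry box beside it, squeezing first the yellow safety catch and then the black catch fully against their thumb rests, take the gate by its black post and swing it past its click detent until it stands about square to the box or wider. The gate springs back, so finish still gripping the post and holding the gate wide, ready for a colleague to slide the rack in; leave the green vial, timer, petri dish and moisture dish where they are.

Things in the scene. Friction and masses are not known exactly. Their poses are not given: they have to be found in the camera images.
- rack: loose blue vial rack, 0.8 kg, 56 (its x) x 150 (its y) x 40 mm high, origin at the centre of its underside, z up. Three round pockets 35 mm wide in a row along its y, 46 mm apart, open at the top, 32 mm deep (pocket floor 8 mm above the rack's underside). White dots beside each pocket, on the top along its -x edge and on its -x side, give its number
- pocket_1 (a point): centre of the floor of pocket 1 (one dot), at the rack's +y end; it holds the green-capped vial
- pocket_2 (a point): centre of the floor of pocket 2 (two dots), in the middle of the rack; empty
- pocket_3 (a point): centre of the floor of pocket 3 (three dots), at the rack's -y end; empty
- vial_green: green-capped sample vial, 32 mm across and 72 mm high, stands in pocket 1; origin at the centre of its underside
- vial_blue: blue-capped sample vial, 32 mm across and 72 mm high (cap: top 19 mm, as wide as the body), about 55 g, standing upright on the worktop; origin at the centre of its underside, z up. In a pocket its top stands 40 mm above the rack
- vial_red: red-capped sample vial, the same size, standing upright on the worktop; origin at the centre of its underside, z up
- dry_box: white dry box fixed to the worktop, 180 (its x) x 170 (its y) x 122 mm to its flat roof, origin at the centre of its underside, z up. Its front (-x side) is closed by the gate; the two catches are on the roof (roof at z = 122 mm). Steel bolts and guide blocks on the roof stand up to 16 mm above it, the gate's keeper up to 19 mm
- yellow_catch (a joint): yellow safety catch: slide of its tab along the dry box's +x, 0 = locked, 0.016 m = fully squeezed (about 5 N). Stays where it is put. Until it is squeezed its plunger blocks the black catch
- yellow_tab (a point): moving tab of the yellow catch: upright yellow plate 8 (x) x 20 (y) x 40 mm high above the roof, axes as the dry box; origin at the centre of the plate, at roof height. Squeezing moves it +x towards the yellow thumb rest
- yellow_rest (a point): fixed yellow thumb rest, the same plate, at the same y, behind the tab: its centre is 27 mm in +x from the locked tab's centre (11 mm when fully squeezed, so that the pair then measures 19 mm over the outer faces; 35 mm when locked). Origin at the plate's centre, at roof height
- black_catch (a joint): black main catch: slide of its tab along the dry box's +y, 0 = locked (its bolt lies in the gate's keeper), 0.018 m = fully squeezed (about 5 N), which frees the gate. Stays where it is put
- black_tab (a point): moving tab of the black catch: upright black plate 20 (x) x 8 (y) x 40 mm high above the roof, axes as the dry box; origin at the centre of the plate, at roof height. Squeezing moves it +y towards the black thumb rest
- black_rest (a point): fixed black thumb rest, the same plate, at the same x: its centre is 29 mm in +y from the locked tab's centre (11 mm when fully squeezed, 19 mm over the outer faces; 37 mm when locked). Origin at the plate's centre, at roof height
- gate (a joint): swing of the gate about its vertical hinge at the +y front edge of the dry box, 0 = shut, grows as its free (-y) end swings out to the box's -x (clockwise seen from above); 1.57 = square to the box, stop at 1.75. A ball detent resists at about 0.25 to 0.55 rad (5 to 7 N at the post); a light spring (2 N at the post) pulls the gate shut, so let go it falls back
- gate_hinge (a point): point on the gate's hinge axis, at roof height. The gate: aluminium frame with a clear pane, 166 mm wide, 10 mm thick, its top level with the roof, its bottom 14 mm above the worktop
- gate_post (a point): upright round black post standing on the gate's top edge near its free end, to take the gate by: 16 mm across, 58 mm high, with a 24 mm foot flange 4 mm high; origin at the centre of its foot, at roof height; 150 mm from the hinge axis. It can turn in the grip
- timer: bystander, white lab timer 70 x 64 x 18 mm, origin at the centre of its underside
- petri_dish: bystander, clear petri dish 90 mm across, 16 mm high, origin at the centre of its underside
- moisture_dish: bystander, lidded aluminium dish 60 mm across, 34 mm high, origin at the centre of its underside

How it is judged:
On the way, in this order (a step that is already met when the one before it is completed fails the run):
1. the blue-capped vial stands fully down in pocket 2, let go (horizontal distance between vial_blue and pocket_2 below 0.006 m and z of vial_blue in the frame of rack between 0.002 and 0.013 m and angle between vial_blue's own z axis and vertical below 0.12 rad and contact force between the fingers and vial_blue below 0.3 N), for 0.2 s.
2. the red-capped vial stands fully down in pocket 3, let go (horizontal distance between vial_red and pocket_3 below 0.006 m and z of vial_red in the frame of rack between 0.002 and 0.013 m and angle between vial_red's own z axis and vertical below 0.12 rad and contact force between the fingers and vial_red below 0.3 N), for 0.2 s.
3. the yellow catch is squeezed fully against its thumb rest (value of joint yellow_catch above 0.0135 m and contact force between the fingers and yellow_catch above 1 N and contact force between the fingers and dry_box above 1 N), for 0.1 s.
4. the black catch is squeezed fully against its thumb rest (value of joint black_catch above 0.0155 m and contact force between the fingers and black_catch above 1 N and contact force between the fingers and dry_box above 1 N), for 0.1 s.
5. the gate is past its detent, moved by its post (distance between the grasp point and gate_post below 0.075 m and value of joint gate above 0.7 rad and contact force between the fingers and gate above 0.5 N), for 0.1 s.
At the end, for the whole second after the job is handed in: The gripper still holds the gate by its black post with the gate still and at least 1.35 rad (77 degrees) open; the green, blue and red vials stand in pockets 1, 2 and 3 of the upright rack, each fully down (within 6 mm of the pocket's centre and 5 mm of its floor, tilted under 0.12 rad) (distance between the grasp point and gate_post below 0.075 m and value of joint gate above 1.35 rad and contact force between the fingers and gate above 0.5 N and not (velocity of joint gate above 0.15 rad/s) and velocity of joint gate above -0.15 rad/s and horizontal distance between vial_green and pocket_1 below 0.006 m and z of vial_green in the frame of rack between 0.002 and 0.013 m and angle between each of vial_green, vial_blue, vial_red's own z axis and vertical below 0.12 rad and horizontal distance between vial_blue and pocket_2 below 0.006 m and z of vial_blue in the frame of rack between 0.002 and 0.013 m and horizontal distance between vial_red and pocket_3 below 0.006 m and z of vial_red in the frame of rack between 0.002 and 0.013 m and angle between rack's own z axis and vertical below 0.05 rad); the arm keeps its last pose, push and grip.
It fails at once if the green vial is pulled out of pocket 1 (distance between vial_green and pocket_1 above 0.02 m).
It fails at once if the rack is pushed more than 40 mm away (distance of rack from where it was at the start of the episode above 0.04 m).
It fails at once if a vial is knocked over (angle between any of vial_blue, vial_red's own z axis and vertical above 0.8 rad).
It fails at once if the timer, petri dish or moisture dish is pushed more than 30 mm away (distance of any of timer, petri_dish, moisture_dish from where it was at the start of the episode above 0.03 m).
It also fails if it takes over 72 s, if anything falls off the work surface, if the arm or the gripper's body presses on something with over 40 N, if the wrist force passes 120 N, or if a joint passes its speed limit or range.

### The arm

A 6-joint arm with a two-finger parallel gripper is mounted at the origin on a cart in front of the work surface, level with it; the furniture and walls round the work are solid. World frame = base frame: x ahead of the robot, y to its left, z up, the work surface at z = 0. Lengths are in m, angles in rad, forces in N, time in s.
With the tool pointing down it reaches from about 0.35 to 0.925 m from the base axis. Payload 6.4 kg.
Tool frame: the origin (TCP) lies at the very end of the fingers, on their centre line; the grasp point (between the pads) lies 19 mm behind it; z points along the fingers, x is the direction in which the jaws open and shut, and the axes are right-handed (so a half turn about z gives the same grasp; the last joint's range is limited). The gripper opens to 85 mm and grips with 20 to 120 N. Pads are 22 mm wide; open, the fingers measure 114 mm over their backs; the gripper's body (76 mm by 85 mm) begins 54 mm behind the grasp point. The pads swing forward as they close: fully open they stand 13 mm farther back than shut.
Start: joints at [0.988, 0.245, 1.558, -0, 1.339, -0.174], TCP at [0.258, 0.596, 0.231] pointing down, gripper open.
Joint ranges: [-3.13, 3.13], [-1.02, 2.26], [0.13, 2.54], [-0.95, 4.09], [0.21, 2.88], [-2.74, 2.74]. Speed limits (rad/s): [2.57, 2.57, 3.14, 3.14, 3.14, 3.14].

### API

Orientations are given as a rotation vector (axis times angle).
In Python, from workcell import bot gives the robot as it stands. The module is installed in compiled form; this text tells all that it offers.
- The arm moves only by the tool apply_moves, never from a script. Its argument "increments" is a list of rows, each a list of 3 entries, a list of its own where there are three numbers: the shift along the tool's x, y, z in mm, then the turn, a rotation vector about the tool's x, y, z in degrees, then the gripper's target within -1 to 1 (shut at 1, half-way at 0, fully open at -1). A call has 1 to 12 rows; each row shifts and turns the pose as measured when the row begins, along the tool's axes as they then stand; what a row does not reach is not made up. A row lasts 1/12 s, in which the tool goes at most 41.7 mm and 7.16 degrees, less where a joint would pass 70% of its speed; a pose out of reach is approached as far as the arm can. A call is refused whole if a number of a shift passes 41.7 or a number of a turn 7.16, either way. A call with a gripper value outside its range is refused whole. The fingers move at their own pace and stop on an object; "newtons" is the grip in N (left out, the last holds). Time passes only in rows, so rows that do not move let the fingers close. It gives the time, the measured TCP pose, the force and the opening at its end, in the units of the state.
- bot.state(): the state, without advancing time (a new reading comes with each control period).
- bot.grab_frame(name): name is "scene" or "top"; returns the picture (400x640x3 uint8, red, green, blue); there is no depth.
- bot.calibration(name): a dict with "fov_y" (degrees; the focal length in pixels is half the picture's height over the tangent of half this angle, whatever the lens; pixels are square), "cx", "cy" (the principal point, pixels), "distortion" ([k1, k2, p1, p2, k3] as OpenCV has them; the pictures are not rectified), "cam_to_world" (4x4, takes a point from camera to world coordinates). Camera axes: x right, y up, looking along -z (the intrinsics and any distortion apply to the point x, -y, -z); pixel columns grow to the right and rows downward; lengths in m; the calibration is good to about 2 mm. A picture is of the moment at which its call begins. calibration takes no time and is no camera call.
- bot.job_done(): hands the job in, once; it reports no verdict.
Trained networks look in the newest picture that a camera, given by its name, has taken for a name from the list of things; names that differ only in an ending like _2 or _b are one class to them, and where a whole thing is asked for, a point or a joint stands for the part that bears it (a point fixed in the world has none). Each returns a list of dicts, best first, with "score" (0 to 1); they miss things now and then, are a little off and sometimes report something else, mostly with a low value. They report only what shows in the picture. A call takes as long as a camera call.
- bot.cut_out(camera, name): "region" (400x640 bool, what is visible of it) and "xy" ([column, row] in pixels, amid what is visible of it).
The state is a dict: "t": time; "q": joint angles; "dq": joint speeds; "effort": joint torques, N m; "tool_pos": TCP position; "tcp_rot": TCP orientation; "ft_force": force on the tool from outside, world axes, zero at the start; "moment": the same for the moment, N m; "opening": opening from 0.0 (shut) to 1.0 (fully open).
Only numpy, scipy, OpenCV 4.12 (cv2) and the standard library are available. Lean on these libraries where they do the work, as an engineer would, in place of code of your own. Each camera call takes 0.05 s, during which the arm holds its last target. There are 200 camera calls.

## Working session

There is one attempt and no reset: what is moved stays moved. The work goes in short steps, Python scripts to look and compute and a tool call to move; the robot and the scene stay as the last step left them, time stands still between calls to the robot, and variables do not carry over. Pictures are saved under pics/ and viewed, about 8 in all and at most 12, crops included, and the job is handed in when it is done.

Besides the shell and the picture viewer there is one more tool, called after "Emit:" by a JSON object that holds its "op" and its "data", one argument or row to a line. apply_moves: Moves the arm, as the interface text tells. Its arguments: {"type":"object","properties":{"increments":{"type":"array"},"newtons":{"type":"number"}},"required":["increments"]}

```bash
mkdir -p pics; ls; python3 - <<'E'
from workcell import bot
import cv2,numpy as np
np.set_printoptions(precision=4,suppress=True)
s=bot.state();print(s)
for n in ("scene","top"):
    im=bot.grab_frame(n);cv2.imwrite(f"pics/{n}0.png",im[:,:,::-1]);c=bot.calibration(n);print(n,c)
    for k in ["rack","vial_green","vial_blue","vial_red","dry_box","yellow_tab","black_tab","gate","gate_post","timer","petri_dish","moisture_dish"]:
        r=bot.cut_out(n,k);print(k,[(round(float(d["score"]),2),np.round(d["xy"]).tolist(),int(d["region"].sum())) for d in r][:3])
E
```

```text
pics
{'t': 0.0, 'q': array([ 0.9879,  0.2459,  1.559 , -0.    ,  1.3387, -0.1741]), 'dq': array([ 0.0002,  0.0004,  0.0001, -0.    ,  0.0008,  0.0001]), 'effort': array([ -0.0001, -42.9512, -32.6126,  -0.0001,   0.0055,   0.    ]), 'tool_pos': array([0.2581, 0.596 , 0.2302]), 'tcp_rot': array([ 2.6254,  1.7239, -0.0027]), 'ft_force': array([ 1.0939, -0.0545, -0.3901]), 'moment': array([-0.0266,  0.0318, -0.0054]), 'opening': 1.0024441585316626}
scene {'fov_y': 43.843750819814325, 'cx': 312.9506194041714, 'cy': 204.01848538876158, 'distortion': array([-0.0071,  0.    ,  0.    ,  0.    ,  0.    ]), 'cam_to_world': array([[ 0.9065,  0.1888, -0.3777,  0.1447],
       [-0.4218,  0.4445, -0.7902, -0.8385],
       [ 0.0187,  0.8757,  0.4825,  0.6473],
       [ 0.    ,  0.    ,  0.    ,  1.    ]])}
rack [(0.81, [291.0, 267.0], 1693)]
vial_green [(0.74, [277.0, 235.0], 301), (0.58, [374.0, 270.0], 496)]
vial_blue [(0.77, [362.0, 247.0], 468)]
vial_red [(0.7, [290.0, 262.0], 1730), (0.62, [375.0, 269.0], 503)]
dry_box [(0.61, [330.0, 188.0], 6009), (0.61, [399.0, 234.0], 480)]
yellow_tab [(0.4
[... 533 characters left out ...]
-0.0225,  0.0282],
       [-0.0216,  0.0599,  0.998 ,  1.1833],
       [ 0.    ,  0.    ,  0.    ,  1.    ]])}
rack [(0.89, [346.0, 239.0], 1231)]
vial_green [(0.51, [324.0, 241.0], 151)]
vial_blue [(0.6, [362.0, 172.0], 188)]
vial_red [(0.58, [391.0, 179.0], 179)]
dry_box [(0.82, [252.0, 147.0], 6980)]
yellow_tab [(0.64, [345.0, 239.0], 1288), (0.48, [250.0, 139.0], 176)]
black_tab [(0.46, [247.0, 168.0], 118)]
gate [(0.91, [258.0, 184.0], 636)]
gate_post [(0.66, [255.0, 187.0], 571)]
timer [(0.74, [407.0, 274.0], 698)]
petri_dish [(0.97, [293.0, 273.0], 1011), (0.56, [258.0, 183.0], 594)]
moisture_dish [(0.83, [344.0, 125.0], 456), (0.67, [253.0, 147.0], 6900), (0.28, [260.0, 187.0], 632)]
```

```bash
python3 - <<'E'
import cv2
a=cv2.imread("pics/top0.png")[80:320,180:450];cv2.imwrite("pics/top0c.png",cv2.resize(a,None,fx=2.5,fy=2.5,interpolation=cv2.INTER_CUBIC)[:600])
a=cv2.imread("pics/scene0.png")[120:360,190:450];cv2.imwrite("pics/scene0c.png",cv2.resize(a,None,fx=2.5,fy=2.5,interpolation=cv2.INTER_CUBIC))
E
```

```text
(no output)
```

View pics/top0c.png

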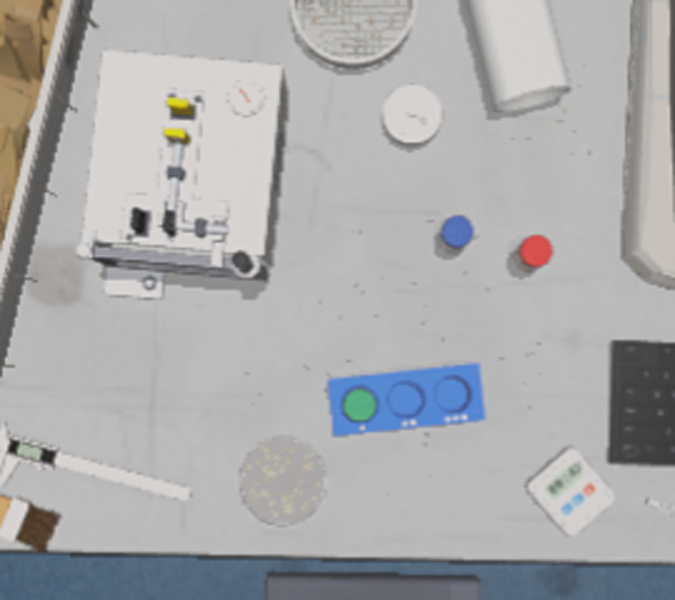

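View pics/scene0c.png

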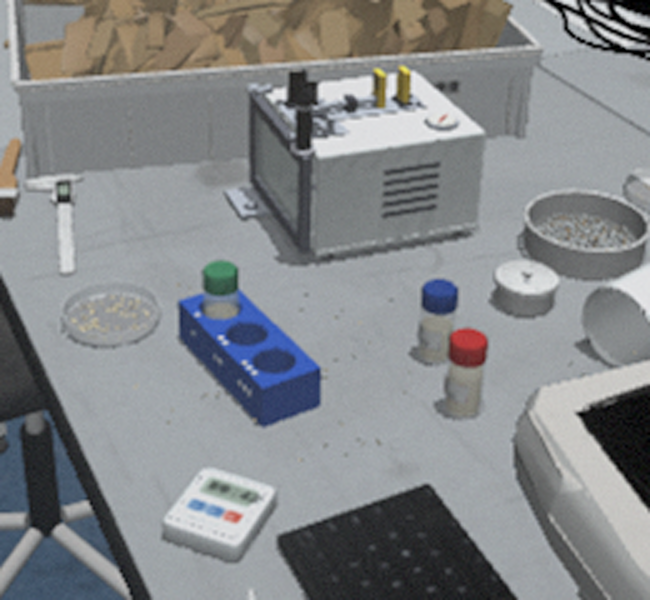

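```bash
cat > h.py <<'E'
import cv2,numpy as np
from scipy.optimize import minimize
from workcell import bot
np.set_printoptions(precision=4,suppress=True)
def cam(n):
    c=bot.calibration(n);f=200/np.tan(np.radians(c["fov_y"])/2)
    K=np.array([[f,0,c["cx"]],[0,f,c["cy"]],[0,0,1.]]);T=np.linalg.inv(c["cam_to_world"])
    D=np.diag([1,-1,-1.])
    return K,c["distortion"],D@T[:3,:3],D@T[:3,3]
CAM={n:cam(n) for n in("scene","top")}
def proj(n,P):
    K,d,R,t=CAM[n];return cv2.projectPoints(np.asarray(P,float).reshape(-1,3),cv2.Rodrigues(R)[0],t,K,d)[0].reshape(-1,2)
def ray(n,uv,z):
    K,d,R,t=CAM[n];p=cv2.undistortPoints(np.array([[uv]],float),K,d)[0,0]
    v=R.T@np.array([p[0],p[1],1]);o=-R.T@t;return o+v*(z-o[2])/v[2]
def rz(P,a,x,y):
    c,s=np.cos(a),np.sin(a);P=np.asarray(P,float);return np.c_[c*P[:,0]-s*P[:,1]+x,s*P[:,0]+c*P[:,1]+y,P[:,2]]
def box(cx,cy,lx,ly,z0,z1): return np.array([[cx+i*lx/2,cy+j*ly/2,z] for i in(-1,1) for j in(-1,1) for z in(z0,z1)])
def cyl(cx,cy,r,z0,z1): 
    a=np.arange(24)*np.pi/12;return np.array([[cx+r*np.cos(b),cy+r*np.sin(b),z] for b in a for z in(z0,z1)])
S=4
def cost(parts,n,mask):
    ys,xs=np.where(mask);x0,y0=xs.min()-12,ys.min()-12;w,h=xs.max()+13-x0,ys.max()+13-y0
    big=cv2.resize(mask[y0:y0+h,x0:x0+w].astype(np.float32),(w*S,h*S),interpolation=cv2.INTER_LINEAR)
    r=np.zeros((h*S,w*S),np.uint8)
    for P in parts:
        uv=((proj(n,P)-[x0,y0]+.5)*S-.5)
        cv2.fillConvexPoly(r,np.round(cv2.convexHull(uv.astype(np.float32))*16).astype(np.int32),1,shift=4)
    return 1-np.minimum(r,big).sum()/np.maximum(r,big).sum()
def fit(build,x0,masks,step):
    f=lambda p:sum(cost(build(p),n,m) for n,m in masks.items())
    x0=np.array(x0,float);sim=np.vstack([x0]+[x0+np.eye(len(x0))[i]*step[i] for i in range(len(x0))])
    r=minimize(f,x0,method="Nelder-Mead",options=dict(initial_simplex=sim,xatol=1e-5,fatol=1e-5,maxiter=400))
    return r.x,r.fun/len(masks)
def comp(m,near=None):
    k,l,st,c=cv2.connectedComponentsWithStats(m.astype(np.uint8))
    i=1+np.argmax(st[1:,4]) if near is None else 1+np.argmin(np.hypot(*(c[1:]-near).T)-st[1:,4]*.0)
    return l==i
def hull(m):
    p=cv2.convexHull(np.argwhere(m)[:,::-1].astype(np.int32));o=np.zeros(m.shape,np.uint8);cv2.fillConvexPoly(o,p,1);return o>0
def hsv(im): return cv2.cvtColor(im,cv2.COLOR_RGB2HSV).astype(int)
RACK=box(0,0,.056,.150,0,.040)
rackb=lambda p:[rz(RACK,p[2],p[0],p[1])]
E
cat > m1.py <<'E'
from h import *
I={n:cv2.imread(f"pics/{n}0.png")[:,:,::-1].copy() for n in CAM};H={n:hsv(I[n]) for n in CAM}
def col(n,lo,hi,smin=110,vmin=60):
    h=H[n];return (h[...,0]>=lo)&(h[...,0]<=hi)&(h[...,1]>smin)&(h[...,2]>vmin)
def both(name,build,x0,M,step):
    print(name,*fit(build,x0,M,step))
    for n in M: print("   ",n,*fit(build,x0,{n:M[n]},step))
c0=ray("top",(346,239),.04)
R0=[c0[0],c0[1],0]
win=lambda n,uv,r:(np.hypot(np.arange(640)[None]-uv[0],np.arange(400)[:,None]-uv[1])<r)
M={"top":hull(comp(col("top",100,125)&win("top",(346,239),45))),"scene":hull(comp(col("scene",100,125)&win("scene",(290,265),50)))}
both("rack",rackb,R0+[] if 0 else [c0[0],c0[1],0.05],M,[.01,.01,.1])
for nm,lo,hi,uvt,uvs in(("blue",100,125,(362,172),(365,238)),("red",0,8,(391,179),(376,259)),("green",60,95,(324,241),(278,231))):
    M={"top":comp(col("top",lo,hi)&win("top",uvt,12)),"scene":comp(col("scene",lo,hi)&win("scene",uvs,16))}
    z=.072 if nm!="green" else .080
    g=ray("top",uvt,z);print({n:int(m.sum()) for n,m in M.items()})
    both(nm,lambda p:[cyl(p[0],p[1],.016,z-.019,z)],g[:2],M,[.01,.01])
M={"top":col("top",22,35,120)&win("top",(250,136),15),"scene":col("scene",22,35,120)&win("scene",(347,154),25)}
print({n:int(m.sum()) for n,m in M.items()})
g=ray("top",(250,139),.15)
yb=lambda p:[rz(box(0,0,.008,.020,.122,.162),p[2],p[0],p[1]),rz(box(.027,0,.008,.020,.122,.162),p[2],p[0],p[1])]
both("yellow",yb,[g[0]-.013,g[1],-.05],M,[.01,.01,.1])
E
python3 m1.py
```

```text
rack [ 0.4809 -0.0187  0.1168] 0.05170246958732605
    top [ 0.4814 -0.0187  0.1209] 0.04538404941558838
    scene [ 0.4802 -0.019   0.1046] 0.04756951332092285
{'top': 108, 'scene': 151}
blue [ 0.6438 -0.0639] 0.2851511836051941
    top [ 0.6457 -0.0646] 0.30401933193206787
    scene [ 0.6439 -0.0629] 0.26230931282043457
{'top': 123, 'scene': 135}
red [ 0.6262 -0.1403] 0.3324364125728607
    top [ 0.6267 -0.1413] 0.23094451427459717
    scene [ 0.6269 -0.1386] 0.42969298362731934
{'top': 118, 'scene': 50}
green [0.4764 0.0266] 0.4799956679344177
    top [0.4762 0.0263] 0.20890498161315918
    scene [0.4842 0.0531] 0.7392120361328125
{'top': 60, 'scene': 91}
yellow [ 0.6962  0.2102 -0.4677] 0.809242308139801
    top [ 0.6924  0.2045 -0.3586] 0.8218720555305481
    scene [ 0.6971  0.2132 -0.4655] 0.7950465679168701
```

```bash
python3 - <<'E'
import re
s=open('m1.py').read()
s=s.replace("smin=110,vmin=60","smin=90,vmin=30")
i=s.index('M={"top":col("top",22,35');s=s[:i]+'''
M={"top":col("top",20,38,90,50)&win("top",(251,127),15),"scene":col("scene",20,38,90,50)&win("scene",(347,154),20)}
print({n:int(m.sum()) for n,m in M.items()})
g=ray("top",(251,133.5),.16)
yb=lambda p:[rz(box(0,0,.008,.020,.122,.162),p[2],p[0],p[1]),rz(box(.027,0,.008,.020,.122,.162),p[2],p[0],p[1])]
both("yellow",yb,[g[0],g[1],-.05],M,[.01,.01,.1])
V=H["top"][...,2]
P={"top":comp((V<75)&win("top",(276.5,185),8))}
g=ray("top",(277,185),.18);print(g)
both("post",lambda p:[cyl(p[0],p[1],.008,.126,.180)],g[:2],P,[.008,.008])
for nm,uv in(("btab",(248,168)),("brest",(236,168))):
    m=(V<80)&win("top",uv,7);print(m.sum());g=ray("top",uv,.15)
    both(nm,lambda p:[rz(box(0,0,.020,.008,.122,.162),p[2],p[0],p[1])],[g[0],g[1],-.05],{"top":m},[.008,.008,.05])
for k,uv in(("tl",(105,51)),("tr",(284,66)),("hinge/front-left",(83,252)),("bl roof",(88,233))): print(k,ray("top",(uv[0]/2.5+180-.3,uv[1]/2.5+80-.3),.122))
t=cv2.resize(I["top"][110:200,205:295],None,fx=6.6,fy=6.6,interpolation=cv2.INTER_CUBIC);cv2.imwrite("pics/boxtop.png",t[:,:,::-1])
'''
open('m1.py','w').write(s)
E
python3 m1.py
```

```text
rack [ 0.4808 -0.0186  0.1171] 0.045762449502944946
    top [ 0.4813 -0.0183  0.1205] 0.041960179805755615
    scene [ 0.48   -0.0199  0.1179] 0.042823076248168945
{'top': 115, 'scene': 159}
blue [ 0.6438 -0.064 ] 0.2435392141342163
    top [ 0.6439 -0.0643] 0.26074284315109253
    scene [ 0.6438 -0.0639] 0.22590237855911255
{'top': 130, 'scene': 140}
red [ 0.6262 -0.1407] 0.30190420150756836
    top [ 0.6266 -0.1413] 0.1890733242034912
    scene [ 0.625  -0.1409] 0.4097856283187866
{'top': 134, 'scene': 114}
green [0.4761 0.0273] 0.2827470004558563
    top [0.4757 0.0272] 0.1292702555656433
    scene [0.4746 0.028 ] 0.43212950229644775
{'top': 96, 'scene': 116}
yellow [ 0.7189  0.1994 -0.2171] 0.3826999068260193
    top [ 0.7194  0.1971 -0.1061] 0.37230992317199707
    scene [ 0.7205  0.2035 -0.3209] 0.34660518169403076
[0.5997 0.1298 0.18  ]
post [0.602  0.1294] 0.8939393758773804
    top [0.602  0.1294] 0.8939393758773804
27
btab [ 0.6382  0.2017 -0.032 ] 0.6045353412628174
    top [ 0.6382  0.2017 -0.032 ] 0.6045353412628174
47
brest [ 0.6396  0.2287 -0.0201] 0.35205382108688354
    top [ 0.6396  0.2287 -0.0201] 0.35205382108688354
tl [0.8025 0.2693 0.122 ]
tr [0.7896 0.1016 0.122 ]
hinge/front-left [0.6136 0.2842 0.122 ]
bl roof [0.6313 0.2801 0.122 ]
```

View pics/boxtop.png

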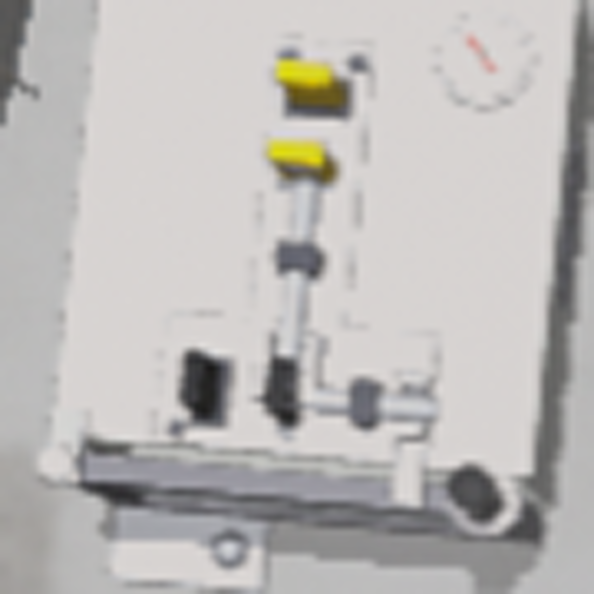

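```bash
python3 - <<'E'
from h import *
for k,uv,z in(("ytab",(298,155),.162),("yrest",(305,73),.162),("btab",(278,388),.162),("brest",(194,381),.162),("post",(471,487),.18),("hinge",(58,462),.126),("fl",(83,440),.122),("fr",(530,475),.122)):
    print(k,ray("top",(uv[0]/6.6+205-.42,uv[1]/6.6+110-.42),z))
a=cv2.imread("pics/scene0.png")
P={"ytab":(.719,.197,.162),"btab":(.634,.201,.162),"brest":(.635,.230,.162),"post":(.6,.1298,.18)}
s=cv2.resize(a[140:190,290:365],None,fx=10,fy=10,interpolation=cv2.INTER_CUBIC)
cv2.imwrite("pics/boxscene.png",s)
for k,p in P.items(): print(k,(proj("scene",p)[0]-[290,140]+.5)*10-.5)
E
```

```text
ytab [0.7168 0.195  0.162 ]
yrest [0.745  0.1934 0.162 ]
btab [0.6375 0.1998 0.162 ]
brest [0.6395 0.2282 0.162 ]
post [0.6032 0.1321 0.18  ]
hinge [0.6153 0.2822 0.126 ]
fl [0.6235 0.2746 0.122 ]
fr [0.6133 0.1176 0.122 ]
ytab [526.5105  82.22  ]
btab [217.9259 126.2238]
brest [173.684   84.3616]
post [214.9357 186.8465]
```

View pics/boxscene.png

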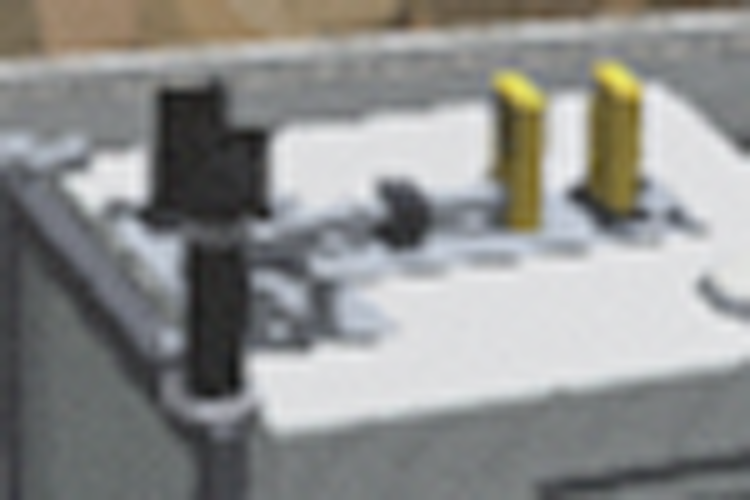

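```bash
python3 - <<'E'
from h import *
Z=lambda p:np.round((proj("scene",p)[0]-[290,140]+.5)*10-.5)
for k,p in {"post0":(.603,.132,.122),"post1":(.603,.132,.18),"btab0":(.6375,.2,.122),"btab1":(.6375,.2,.162),"brest1":(.6395,.228,.162),"yt1":(.7168,.195,.162),"yt0":(.7168,.195,.122),"yr1":(.745,.1934,.162)}.items(): print(k,Z(p))
E
```

```text
post0 [218. 404.]
post1 [223. 181.]
btab0 [229. 272.]
btab1 [232. 126.]
brest1 [193.  85.]
yt1 [523.  86.]
yt0 [515. 230.]
yr1 [623.  72.]
```

Emit:
{"op": "apply_moves", "data": {
  "increments": [
    [[0, 0, 0], [0, 0, 6.7], -1],
    [[0, 0, 0], [0, 0, 6.7], -1],
    [[0, 0, 0], [0, 0, 6.7], -1],
    [[0, 0, 0], [0, 0, 6.7], -1],
    [[0, 0, 0], [0, 0, 6.7], -1],
    [[0, 0, 0], [0, 0, 6.7], -1],
    [[0, 0, 0], [0, 0, 6.7], -1],
    [[0, 0, 0], [0, 0, 6.7], -1],
    [[0, 0, 0], [0, 0, 6.7], -1],
    [[0, 0, 0], [0, 0, 6.7], -1]
  ],
  "newtons": 30
}}

```text
t: 2.13
tool_pos: [0.2584, 0.5964, 0.2313]
tcp_rot: [3.14, -0.099, -0.0]
ft_force: [-0.5, 0.6, -0.6]
opening: 0.999
```

Emit:
{"op": "apply_moves", "data": {
  "increments": [
    [[0, 0, 0], [0, 0, -3.6], -1],
    [[19, 33, 0], [0, 0, 0], -1],
    [[19, 33, 0], [0, 0, 0], -1],
    [[19, 33, 0], [0, 0, 0], -1],
    [[19, 33, 0], [0, 0, 0], -1],
    [[19, 33, 0], [0, 0, 0], -1],
    [[19, 33, 0], [0, 0, 0], -1],
    [[19, 33, 0], [0, 0, 0], -1],
    [[19, 33, 0], [0, 0, 0], -1],
    [[19, 33, 0], [0, 0, 0], -1],
    [[0, 0, 0], [0, 0, 0], -1],
    [[0, 0, 0], [0, 0, 0], -1]
  ]
}}

```text
t: 3.13
tool_pos: [0.4355, 0.2874, 0.2318]
tcp_rot: [-3.139, -0.002, -0.007]
ft_force: [0.3, 0.9, -0.9]
opening: 1.003
```

Emit:
{"op": "apply_moves", "data": {
  "increments": [
    [[18, 31, 0], [0, 0, 0], -1],
    [[18, 31, 0], [0, 0, 0], -1],
    [[18, 31, 0], [0, 0, 0], -1],
    [[18, 31, 0], [0, 0, 0], -1],
    [[18, 31, 0], [0, 0, 0], -1],
    [[18, 31, 0], [0, 0, 0], -1],
    [[18, 31, 0], [0, 0, 0], -1],
    [[18, 31, 0], [0, 0, 0], -1],
    [[18, 31, 0], [0, 0, 0], -1],
    [[18, 31, 0], [0, 0, 0], -1],
    [[18, 31, 0], [0, 0, 0], -1],
    [[0, 0, 0], [0, 0, 0], -1]
  ]
}}

```text
t: 4.13
tool_pos: [0.6444, -0.0527, 0.2318]
tcp_rot: [-3.135, -0.038, -0.012]
ft_force: [-1.0, -0.1, -0.9]
opening: 0.999
```

Emit:
{"op": "apply_moves", "data": {
  "increments": [
    [[0, 11, 0], [0, 0, 1.4], -1],
    [[0, 0, 25], [0, 0, 0], -1],
    [[0, 0, 25], [0, 0, 0], -1],
    [[0, 0, 25], [0, 0, 0], -1],
    [[0, 0, 25], [0, 0, 0], -1],
    [[0, 0, 25], [0, 0, 0], -1],
    [[0, 0, 25], [0, 0, 0], -1],
    [[0, 0, 20], [0, 0, 0], -1],
    [[0, 0, 0], [0, 0, 0], -1],
    [[0, 0, 0], [0, 0, 0], -1]
  ]
}}

```text
t: 4.97
tool_pos: [0.6487, -0.0548, 0.0577]
tcp_rot: [-3.137, -0.005, -0.02]
ft_force: [0.9, -0.3, -1.1]
opening: 0.995
```

Emit:
{"op": "apply_moves", "data": {
  "increments": [
    [[-4.5, 9, 7], [0, -0.7, 0], -1],
    [[0, 0, 7], [0, 0, 0], -1],
    [[0, 0, 0], [0, 0, 0], -1],
    [[0, 0, 0], [0, 0, 0], -1]
  ]
}}

```text
t: 5.3
tool_pos: [0.6463, -0.0639, 0.047]
tcp_rot: [-3.139, -0.007, -0.008]
ft_force: [0.0, -0.3, 0.9]
opening: 1.001
```

```bash
cat > look.py <<'E'
import sys
from h import *
# usage: look.py tag cam x0 y0 w h
tag,n,x,y,w,hh=sys.argv[1],sys.argv[2],*map(int,sys.argv[3:7])
im=bot.grab_frame(n);s=bot.state();print(s["t"],s["tool_pos"],s["tcp_rot"],s["opening"])
cv2.imwrite(f"pics/{tag}.png",cv2.resize(im[y:y+hh,x:x+w],None,fx=600/max(w,hh),fy=600/max(w,hh),interpolation=cv2.INTER_CUBIC)[:,:,::-1])
E
python3 look.py g1 scene 310 190 120 120
```

```text
5.35 [ 0.6463 -0.0639  0.0471] [-3.1386 -0.007  -0.0084] 0.9930591323567244
```

View pics/g1.png

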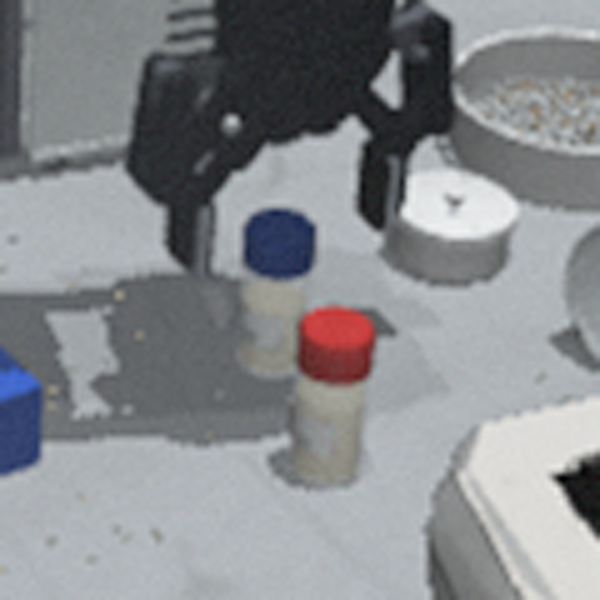

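Emit:
{"op": "apply_moves", "data": {
  "increments": [
    [[-2, 0, 4], [0, -0.4, 0], -1],
    [[0, 0, 0], [0, 0, 0], 0.5],
    [[0, 0, 0], [0, 0, 0], 1],
    [[0, 0, 0], [0, 0, 0], 1],
    [[0, 0, 0], [0, 0, 0], 1],
    [[0, 0, 0], [0, 0, 0], 1],
    [[0, 0, 0], [0, 0, 0], 1],
    [[0, 0, 0], [0, 0, 0], 1],
    [[0, 0, 0], [0, 0, 0], 1],
    [[0, 0, 0], [0, 0, 0], 1]
  ]
}}

```text
t: 6.18
tool_pos: [0.6458, -0.0644, 0.0454]
tcp_rot: [-3.14, -0.007, -0.003]
ft_force: [-0.7, -0.4, 0.7]
opening: 0.35
```

Emit:
{"op": "apply_moves", "data": {
  "increments": [
    [[0, 0, 0], [0, 0, 0], 1],
    [[0, 0, -10], [0, 0, 0], 1],
    [[0, 0, -25], [0, 0, 0], 1],
    [[0, 0, -25], [0, 0, 0], 1],
    [[0, 0, -20], [0, 0, 0], 1],
    [[-20, -6, 0], [0, 0, 0], 1],
    [[-27, -7.5, 0], [0, 0, 0], 1],
    [[-27, -7.5, 0], [0, 0, 0], 1],
    [[-27, -7.5, 0], [0, 0, 0], 1],
    [[-27, -7.5, 0], [0, 0, 0], 1],
    [[-22, -6, 0], [0, 0, 0], 1],
    [[0, 0, 0], [0, 0, 0], 1]
  ]
}}

```text
t: 7.18
tool_pos: [0.4909, -0.022, 0.1347]
tcp_rot: [-3.141, -0.006, -0.011]
ft_force: [-1.0, 0.1, -0.5]
opening: 0.351
```

Emit:
{"op": "apply_moves", "data": {
  "increments": [
    [[-10, -3.5, 17], [0, -0.4, 0], 1],
    [[0, 0, 17], [0, 0, 0], 1],
    [[0, 0, 0], [0, 0, 0], 1],
    [[0, 0, 0], [0, 0, 0], 1]
  ]
}}

```text
t: 7.52
tool_pos: [0.483, -0.0189, 0.1041]
tcp_rot: [3.14, 0.006, 0.013]
ft_force: [0.7, -0.8, -0.5]
opening: 0.351
```

```bash
cat > held.py <<'E'
import sys
from h import *
# measure held cap & rack now; arg: hue lo hi, z offset of cap top over TCP
lo,hi,off=float(sys.argv[1]),float(sys.argv[2]),float(sys.argv[3])
s=bot.state();p=s["tool_pos"];print(s["t"],p,s["tcp_rot"])
zt=p[2]+off
for n in("scene","top"):
    im=bot.grab_frame(n);cv2.imwrite(f"pics/held_{n}_{int(s['t']*100)}.png",im[:,:,::-1]);h=hsv(im)
    uv=proj(n,(p[0],p[1],zt-.01))[0];w=np.hypot(np.arange(640)[None]-uv[0],np.arange(400)[:,None]-uv[1])
    m=(h[...,0]>=lo)&(h[...,0]<=hi)&(h[...,1]>90)&(h[...,2]>25)
    mc=m&(w<12)
    print(n,"cap px",int(mc.sum()))
    if mc.sum()>20:
        mc=comp(mc);print("  cap",*fit(lambda q:[cyl(q[0],q[1],.016,zt-.019,zt)],p[:2],{n:mc},[.005,.005]))
    b=(h[...,0]>=100)&(h[...,0]<=125)&(h[...,1]>90)&(h[...,2]>25)
    uv=proj(n,(.4808,-.0186,.04))[0];w=np.hypot(np.arange(640)[None]-uv[0],np.arange(400)[:,None]-uv[1])
    print("  rack",*fit(rackb,[.4808,-.0186,.117],{n:hull(comp(b&(w<46)))},[.004,.004,.03]))
E
python3 held.py 100 125 0.027; python3 look.py g2 scene 240 200 110 110
```

```text
7.5167 [ 0.483  -0.0189  0.1041] [3.1399 0.0063 0.0127]
scene cap px 146
  cap [ 0.4826 -0.0208] 0.34105104207992554
  rack [ 0.48   -0.0201  0.1178] 0.092617928981781
top cap px 0
  rack [ 0.4814 -0.0178  0.1353] 0.9402740001678467
7.6667 [ 0.4835 -0.0191  0.1046] [3.1395 0.006  0.0147] 0.3479516126653037
```

View pics/g2.png

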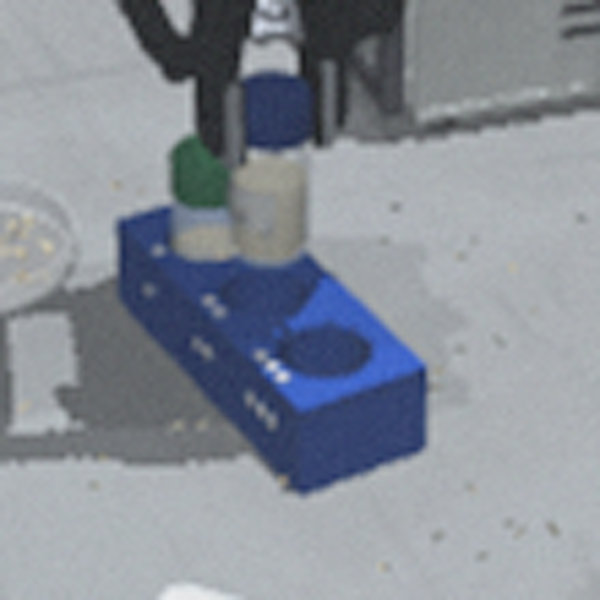

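Emit:
{"op": "apply_moves", "data": {
  "increments": [
    [[-2.5, 0, 4], [0, -0.6, 0], 1],
    [[0, 0, 4], [0, 0, 0], 1],
    [[0, 0, 0], [0, 0, 0], 1]
  ]
}}

```text
t: 7.92
tool_pos: [0.4829, -0.0199, 0.0981]
tcp_rot: [3.138, 0.006, 0.003]
ft_force: [-0.5, 0.5, -0.8]
opening: 0.352
```

Emit:
{"op": "apply_moves", "data": {
  "increments": [
    [[-2.5, -1, 0], [0, 0, 0], 1],
    [[0, 0, 4], [0, 0, 0], 1],
    [[0, 0, 4], [0, 0, 0], 1],
    [[0, 0, 4], [0, 0, 0], 1],
    [[0, 0, 0], [0, 0, 0], 1]
  ]
}}

```text
t: 8.33
tool_pos: [0.4805, -0.0189, 0.0852]
tcp_rot: [3.138, 0.006, 0.003]
ft_force: [-1.1, 0.3, -0.2]
opening: 0.352
```

Emit:
{"op": "apply_moves", "data": {
  "increments": [
    [[0, 0, 4], [0, 0, 0], 1],
    [[0, 0, 4], [0, 0, 0], 1],
    [[0, 0, 0], [0, 0, 0], 1]
  ]
}}

```text
t: 8.58
tool_pos: [0.4806, -0.0189, 0.0761]
tcp_rot: [3.138, 0.005, 0.004]
ft_force: [0.6, -0.7, -0.8]
opening: 0.35
```

Inside without contact; continue down.

Emit:
{"op": "apply_moves", "data": {
  "increments": [
    [[0, 0, 6], [0, 0, 0], 1],
    [[0, 0, 6], [0, 0, 0], 1],
    [[0, 0, 5], [0, 0, 0], 1],
    [[0, 0, 0], [0, 0, 0], 1]
  ]
}}

```text
t: 8.92
tool_pos: [0.4806, -0.019, 0.0572]
tcp_rot: [3.138, 0.005, 0.004]
ft_force: [-1.0, -0.5, -0.1]
opening: 0.351
```

Emit:
{"op": "apply_moves", "data": {
  "increments": [
    [[0, 0, 2], [0, 0, 0], 1],
    [[0, 0, 1], [0, 0, 0], 1],
    [[0, 0, 0], [0, 0, 0], 1]
  ]
}}

```text
t: 9.17
tool_pos: [0.4806, -0.019, 0.0535]
tcp_rot: [3.139, 0.005, 0.003]
ft_force: [-0.2, -0.2, 0.4]
opening: 0.351
```

Emit:
{"op": "apply_moves", "data": {
  "increments": [
    [[0, 0, 0], [0, 0, 0], 0.3],
    [[0, 0, 0], [0, 0, 0], -0.2],
    [[0, 0, 0], [0, 0, 0], -0.6],
    [[0, 0, 0], [0, 0, 0], -1],
    [[0, 0, 0], [0, 0, 0], -1],
    [[0, 0, 0], [0, 0, 0], -1],
    [[0, 0, -8], [0, 0, 0], -1],
    [[0, 0, -25], [0, 0, 0], -1],
    [[0, 0, -25], [0, 0, 0], -1],
    [[0, 0, -20], [0, 0, 0], -1],
    [[0, 0, 0], [0, 0, 0], -1]
  ]
}}

```text
t: 10.08
tool_pos: [0.4797, -0.0186, 0.1362]
tcp_rot: [3.139, 0.006, -0.001]
ft_force: [1.0, -0.4, 0.8]
opening: 1.006
```

Emit:
{"op": "apply_moves", "data": {
  "increments": [
    [[23, 19, 0], [0, 0, 0], -1],
    [[23, 19, 0], [0, 0, 0], -1],
    [[23, 19, 0], [0, 0, 0], -1],
    [[23, 19, 0], [0, 0, 0], -1],
    [[23, 19, 0], [0, 0, 0], -1],
    [[23, 19, 0], [0, 0, 0], -1],
    [[0, 0, 0], [0, 0, 0], -1],
    [[0, 0, 0], [0, 0, 0], -1]
  ]
}}

```text
t: 10.75
tool_pos: [0.6224, -0.136, 0.1351]
tcp_rot: [3.139, 0.009, -0.001]
ft_force: [1.0, 0.4, 1.6]
opening: 0.998
```

```bash
python3 look.py g3 scene 240 200 150 120
```

```text
10.8 [ 0.6222 -0.136   0.1352] [ 3.139   0.0089 -0.0006] 0.9998602788820744
```

View pics/g3.png

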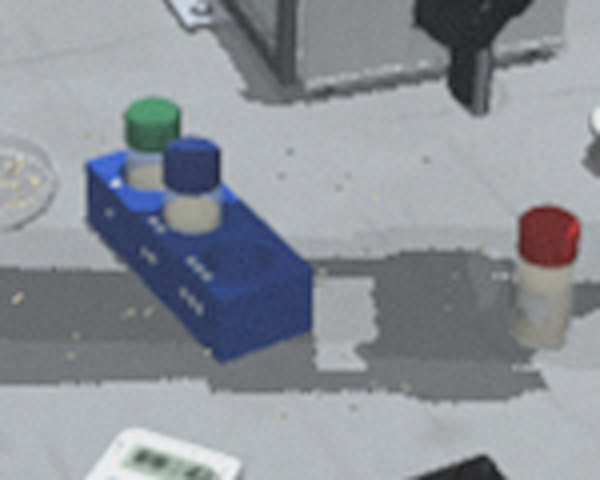

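Emit:
{"op": "apply_moves", "data": {
  "increments": [
    [[4, 5, 15], [0, 0, 0], -1],
    [[0, 0, 20], [0, 0, 0], -1],
    [[0, 0, 20], [0, 0, 0], -1],
    [[0, 0, 20], [0, 0, 0], -1],
    [[0, 0, 12], [0, 0, 0], -1],
    [[0, 0, 0], [0, 0, 0], -1],
    [[0, 0, 0], [0, 0, 0], -1]
  ]
}}

```text
t: 11.38
tool_pos: [0.6228, -0.1368, 0.0461]
tcp_rot: [3.14, 0.015, -0.002]
ft_force: [-0.3, 0.6, -0.2]
opening: 0.999
```

Emit:
{"op": "apply_moves", "data": {
  "increments": [
    [[4, 5, 0], [0, 0, 0.5], -1],
    [[0, 0, 0], [0, 0, 0], -1],
    [[0, 0, 0], [0, 0, 0], -1]
  ]
}}

```text
t: 11.63
tool_pos: [0.6281, -0.1419, 0.0489]
tcp_rot: [3.138, 0.001, 0.003]
ft_force: [-0.4, 0.7, -0.8]
opening: 1.003
```

Emit:
{"op": "apply_moves", "data": {
  "increments": [
    [[-1.5, -1, 4], [0, 0, 0], -1],
    [[0, 0, 0], [0, 0, 0], 0.5],
    [[0, 0, 0], [0, 0, 0], 1],
    [[0, 0, 0], [0, 0, 0], 1],
    [[0, 0, 0], [0, 0, 0], 1],
    [[0, 0, 0], [0, 0, 0], 1],
    [[0, 0, 0], [0, 0, 0], 1],
    [[0, 0, 0], [0, 0, 0], 1],
    [[0, 0, 0], [0, 0, 0], 1],
    [[0, 0, 0], [0, 0, 0], 1],
    [[0, 0, 0], [0, 0, 0], 1]
  ]
}}

```text
t: 12.55
tool_pos: [0.6285, -0.1419, 0.0481]
tcp_rot: [3.136, 0.001, 0.01]
ft_force: [0.1, 0.2, -0.3]
opening: 0.352
```

Emit:
{"op": "apply_moves", "data": {
  "increments": [
    [[0, 0, -10], [0, -0.4, 0], 1],
    [[0, 0, -25], [0, 0, 0], 1],
    [[0, 0, -25], [0, 0, 0], 1],
    [[0, 0, -22], [0, 0, 0], 1],
    [[-15, -8, 0], [0, 0, 0], 1],
    [[-24, -13, 0], [0, 0, 0], 1],
    [[-24, -13, 0], [0, 0, 0], 1],
    [[-24, -13, 0], [0, 0, 0], 1],
    [[-24, -13, 0], [0, 0, 0], 1],
    [[-20, -10, 0], [0, 0, 0], 1],
    [[0, 0, 0], [0, 0, 0], 1],
    [[0, 0, 0], [0, 0, 0], 1]
  ]
}}

```text
t: 13.55
tool_pos: [0.4937, -0.0694, 0.1403]
tcp_rot: [3.134, -0.001, 0.005]
ft_force: [-0.5, 0.1, -0.9]
opening: 0.352
```

Emit:
{"op": "apply_moves", "data": {
  "increments": [
    [[-7.5, -4.5, 0], [0, -0.2, 0], 1],
    [[0, 0, 18], [0, 0, 0], 1],
    [[0, 0, 18], [0, 0, 0], 1],
    [[0, 0, 0], [0, 0, 0], 1],
    [[0, 0, 0], [0, 0, 0], 1]
  ]
}}

```text
t: 13.97
tool_pos: [0.4899, -0.0667, 0.1072]
tcp_rot: [3.131, -0.002, 0.008]
ft_force: [0.4, -0.2, 0.4]
opening: 0.354
```

```bash
python3 held.py 0 8 0.0245
```

```text
13.9667 [ 0.4899 -0.0667  0.1072] [ 3.1312 -0.0022  0.0085]
scene cap px 61
  cap [ 0.4865 -0.0656] 0.9243896007537842
  rack [ 0.4795 -0.0196  0.1217] 0.13763689994812012
top cap px 0
  rack [ 0.4814 -0.0179  0.1233] 0.34051668643951416
```

Emit:
{"op": "apply_moves", "data": {
  "increments": [
    [[-3.7, -1.7, 0], [0.6, -0.4, 0], 1],
    [[0, 0, 5], [0, 0, 0], 1],
    [[0, 0, 4], [0, 0, 0], 1],
    [[0, 0, 0], [0, 0, 0], 1],
    [[0, 0, 0], [0, 0, 0], 1]
  ]
}}

```text
t: 14.48
tool_pos: [0.488, -0.0658, 0.1007]
tcp_rot: [3.141, -0.003, 0.005]
ft_force: [0.0, -0.0, -1.2]
opening: 0.352
```

Emit:
{"op": "apply_moves", "data": {
  "increments": [
    [[-2, -0.8, 0], [0, -0.2, 0], 1],
    [[0, 0, 4], [0, 0, 0], 1],
    [[0, 0, 4], [0, 0, 0], 1],
    [[0, 0, 0], [0, 0, 0], 1]
  ]
}}

```text
t: 14.82
tool_pos: [0.486, -0.065, 0.0923]
tcp_rot: [3.141, -0.003, -0.0]
ft_force: [0.2, -0.1, -0.4]
opening: 0.353
```

```bash
python3 look.py g4 scene 245 215 90 90
```

```text
14.8667 [ 0.4861 -0.065   0.0926] [ 3.1404 -0.0025  0.0001] 0.35031694712463274
```

View pics/g4.png

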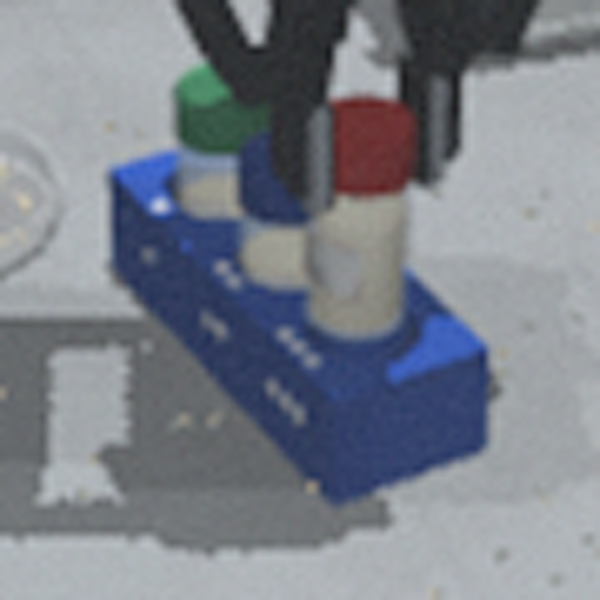

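Emit:
{"op": "apply_moves", "data": {
  "increments": [
    [[0, 0, 4], [0, 0, 0], 1],
    [[0, 0, 4], [0, 0, 0], 1],
    [[0, 0, 4], [0, 0, 0], 1],
    [[0, 0, 0], [0, 0, 0], 1]
  ]
}}

```text
t: 15.2
tool_pos: [0.4869, -0.0653, 0.0798]
tcp_rot: [3.14, -0.003, 0.003]
ft_force: [0.7, -0.3, -0.2]
opening: 0.351
```

Emit:
{"op": "apply_moves", "data": {
  "increments": [
    [[-0.5, 0, 6], [0, 0, 0], 1],
    [[0, 0, 6], [0, 0, 0], 1],
    [[0, 0, 5], [0, 0, 0], 1],
    [[0, 0, 3], [0, 0, 0], 1],
    [[0, 0, 0], [0, 0, 0], 1]
  ]
}}

```text
t: 15.62
tool_pos: [0.4868, -0.0654, 0.0575]
tcp_rot: [3.14, -0.003, 0.005]
ft_force: [1.1, 0.0, -0.5]
opening: 0.35
```

Emit:
{"op": "apply_moves", "data": {
  "increments": [
    [[0, 0, 0], [0, 0, 0], 0.3],
    [[0, 0, 0], [0, 0, 0], -0.2],
    [[0, 0, 0], [0, 0, 0], -0.6],
    [[0, 0, 0], [0, 0, 0], -1],
    [[0, 0, 0], [0, 0, 0], -1],
    [[0, 0, 0], [0, 0, 0], -1],
    [[0, 0, -8], [0, 0, 0], -1],
    [[0, 0, -30], [0, 0, 0], -1],
    [[0, 0, -35], [0, 0, 0], -1],
    [[0, 0, -35], [0, 0, 0], -1],
    [[0, 0, -35], [0, 0, 0], -1],
    [[0, 0, -35], [0, 0, 0], -1]
  ]
}}

```text
t: 16.62
tool_pos: [0.4801, -0.0629, 0.2357]
tcp_rot: [-3.136, 0.003, 0.028]
ft_force: [0.7, 0.5, 0.0]
opening: 1.003
```

Emit:
{"op": "apply_moves", "data": {
  "increments": [
    [[0, 0, 0], [0, 0, 4], -1],
    [[27, -27, 0], [0, 0, 0], -1],
    [[27, -27, 0], [0, 0, 0], -1],
    [[27, -27, 0], [0, 0, 0], -1],
    [[27, -27, 0], [0, 0, 0], -1],
    [[27, -27, 0], [0, 0, 0], -1],
    [[27, -27, 0], [0, 0, 0], -1],
    [[27, -27, 0], [0, 0, 0], -1],
    [[27, -27, 0], [0, 0, 0], -1],
    [[10, -10, 0], [0, 0, 0], -1],
    [[0, 0, 0], [0, 0, 0], -1]
  ]
}}

```text
t: 17.53
tool_pos: [0.7372, 0.1534, 0.2564]
tcp_rot: [3.136, -0.125, 0.015]
ft_force: [0.0, -0.2, 0.6]
opening: 1.001
```

```bash
python3 look.py g5 top 230 150 180 130; python3 - <<'E'
from h import *
im=bot.grab_frame("scene")
a=cv2.imread("pics/g5.png");b=cv2.resize(im[215:315,245:345],None,fx=4.3,fy=4.3,interpolation=cv2.INTER_CUBIC)[:,:,::-1]
b=b[:a.shape[0]];w=np.zeros((a.shape[0],b.shape[1],3),np.uint8);w[:b.shape[0]]=b
o=np.hstack([cv2.resize(a,(0,0),fx=.6,fy=.6),np.zeros((0,0,3),np.uint8).reshape(0,0,3)]) if 0 else None
a=cv2.resize(a,(360,260));cv2.imwrite("pics/g5b.png",np.hstack([np.vstack([a,np.zeros((w.shape[0]-260,360,3),np.uint8)]),w]))
E
```

```text
17.5833 [0.7363 0.1526 0.2563] [ 3.1357 -0.1254  0.0144] 0.9997509695564495
```

View pics/g5b.png

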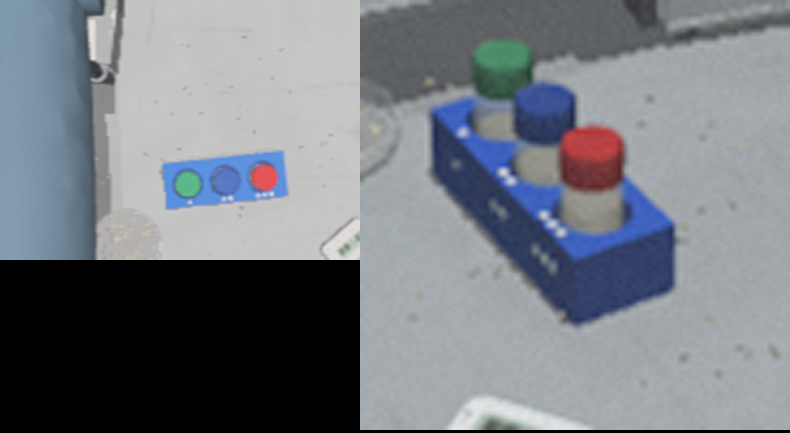

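Emit:
{"op": "apply_moves", "data": {
  "increments": [
    [[-0.5, -20, 0], [0, -0.5, -0.6], -1],
    [[-0.5, -20, 0], [0, 0, 0], -1],
    [[0, 0, 25], [0, 0, 0], -1],
    [[0, 0, 30], [0, 0, 0], -1],
    [[0, 0, 25], [0, 0, 0], -1],
    [[0, 0, 0], [0, 0, 0], -1],
    [[0, 0, 0], [0, 0, 0], -1]
  ]
}}

```text
t: 18.22
tool_pos: [0.7339, 0.184, 0.1819]
tcp_rot: [3.134, -0.123, 0.006]
ft_force: [-0.0, -0.6, 1.1]
opening: 1.002
```

```bash
python3 look.py g6 scene 300 110 90 75
```

```text
18.2667 [0.7338 0.1838 0.1816] [ 3.134  -0.1232  0.0053] 0.9971561387055453
```

View pics/g6.png

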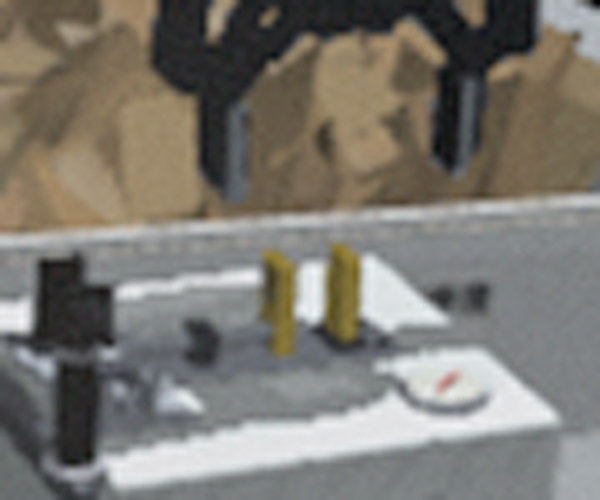

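Emit:
{"op": "apply_moves", "data": {
  "increments": [
    [[4, -10, 0], [0, 0, 0], -1],
    [[0, 0, 0], [0, 0, 0], -1],
    [[0, 0, 12], [0, 0, 0], -1],
    [[0, 0, 12], [0, 0, 0], -1],
    [[0, 0, 0], [0, 0, 0], -1],
    [[0, 0, 0], [0, 0, 0], -1]
  ]
}}

```text
t: 18.77
tool_pos: [0.7423, 0.1934, 0.1644]
tcp_rot: [3.135, -0.125, 0.024]
ft_force: [-0.5, 0.3, 0.4]
opening: 0.998
```

Emit:
{"op": "apply_moves", "data": {
  "increments": [
    [[-4, 0, 6], [0, -0.8, 0], -1],
    [[0, 0, 7], [0, 0, 0], -1],
    [[0, 0, 8], [0, 0, 0], -1],
    [[0, 0, 0], [0, 0, 0], -1],
    [[0, 0, 0], [0, 0, 0], -1]
  ]
}}

```text
t: 19.18
tool_pos: [0.7375, 0.1935, 0.1401]
tcp_rot: [3.136, -0.126, -0.003]
ft_force: [0.4, 1.4, 0.4]
opening: 0.999
```

Emit:
{"op": "apply_moves", "data": {
  "increments": [
    [[0, 0, 0], [0, 0, 0], 0],
    [[0, 0, 0], [0, 0, 0], 0.5],
    [[0, 0, 0], [0, 0, 0], 1],
    [[0, 0, 0], [0, 0, 0], 1],
    [[0, 0, 0], [0, 0, 0], 1],
    [[0, 0, 0], [0, 0, 0], 1],
    [[0, 0, 0], [0, 0, 0], 1],
    [[0, 0, 0], [0, 0, 0], 1],
    [[0, 0, 0], [0, 0, 0], 1],
    [[0, 0, 0], [0, 0, 0], 1],
    [[0, 0, 0], [0, 0, 0], 1],
    [[0, 0, 0], [0, 0, 0], 1]
  ]
}}

```text
t: 20.18
tool_pos: [0.7393, 0.1936, 0.1411]
tcp_rot: [3.137, -0.125, 0.005]
ft_force: [1.0, 0.7, 0.2]
opening: 0.206
```

Emit:
{"op": "apply_moves", "data": {
  "increments": [
    [[0, 0, 0], [0, 0, 0], 1],
    [[0, 0, 0], [0, 0, 0], 1],
    [[0, 0, 0], [0, 0, 0], 0.2],
    [[0, 0, 0], [0, 0, 0], -0.5],
    [[0, 0, 0], [0, 0, 0], -1],
    [[0, 0, 0], [0, 0, 0], -1],
    [[0, 0, 0], [0, 0, 0], -1],
    [[0, 0, -15], [0, 0, 0], -1],
    [[0, 0, -30], [0, 0, 0], -1],
    [[0, 0, -30], [0, 0, 0], -1],
    [[0, 0, -15], [0, 0, 0], -1],
    [[0, 0, 0], [0, 0, 0], -1]
  ]
}}

```text
t: 21.18
tool_pos: [0.739, 0.1935, 0.237]
tcp_rot: [3.136, -0.126, 0.007]
ft_force: [1.4, 0.2, 1.3]
opening: 0.999
```

Emit:
{"op": "apply_moves", "data": {
  "increments": [
    [[0, 0, 0], [0, 0, -7], -1],
    [[0, 0, 0], [0, 0, -7], -1],
    [[0, 0, 0], [0, 0, -7], -1],
    [[0, 0, 0], [0, 0, -7], -1],
    [[0, 0, 0], [0, 0, -7], -1],
    [[0, 0, 0], [0, 0, -7], -1],
    [[0, 0, 0], [0, 0, -7], -1],
    [[0, 0, 0], [0, 0, -7], -1],
    [[0, 0, 0], [0, 0, -7], -1],
    [[0, 0, 0], [0, 0, -7], -1],
    [[0, 0, 0], [0, 0, -7], -1],
    [[0, 0, 0], [0, 0, -7], -1]
  ]
}}

```text
t: 22.18
tool_pos: [0.7385, 0.1933, 0.2383]
tcp_rot: [2.375, 2.046, 0.005]
ft_force: [1.2, 0.5, -0.8]
opening: 0.996
```

Emit:
{"op": "apply_moves", "data": {
  "increments": [
    [[0, 0, 0], [0, 0, -4.3], -1],
    [[0, 0, 0], [0, 0, 0], -1],
    [[5.5, -25, 0], [0, 0, 0], -1],
    [[5.5, -25, 0], [0, 0, 0], -1],
    [[5.5, -25, 0], [0, 0, 0], -1],
    [[5.5, -20, 0], [0, 0, 0], -1],
    [[0, 0, 15], [0, 0, 0], -1],
    [[0, 0, 20], [0, 0, 0], -1],
    [[0, 0, 20], [0, 0, 0], -1],
    [[0, 0, 0], [0, 0, 0], -1],
    [[0, 0, 0], [0, 0, 0], -1]
  ]
}}

```text
t: 23.1
tool_pos: [0.6399, 0.2225, 0.1789]
tcp_rot: [2.311, 2.119, 0.003]
ft_force: [0.9, 0.0, 0.3]
opening: 0.997
```

```bash
python3 look.py g7 scene 285 110 90 75;cat > to.py <<'E'
import sys
from h import *
from scipy.spatial.transform import Rotation as R
s=bot.state();r=R.from_rotvec(s["tcp_rot"]);x,y,z,h=map(float,sys.argv[1:5])
a=np.radians(h);u=R.from_matrix(np.c_[[np.cos(a),np.sin(a),0],[np.sin(a),-np.cos(a),0],[0,0,-1]])
print("t",s["t"],"shift mm",np.round(1000*r.inv().apply(np.array([x,y,z])-s["tool_pos"]),1),"turn deg",np.round(np.degrees((r.inv()*u).as_rotvec()),2),"F",s["ft_force"],"open",round(s["opening"],3))
E
python3 to.py .6391 .2229 .143 86
```

```text
23.15 [0.6397 0.2224 0.1785] [2.3114 2.1193 0.0021] 0.9987039791978167
t 23.15 shift mm [ 0.5 -0.8 35.5] turn deg [ 0.29  0.17 -0.96] F [ 0.1171 -0.2448 -1.0341] open 0.999
```

View pics/g7.png

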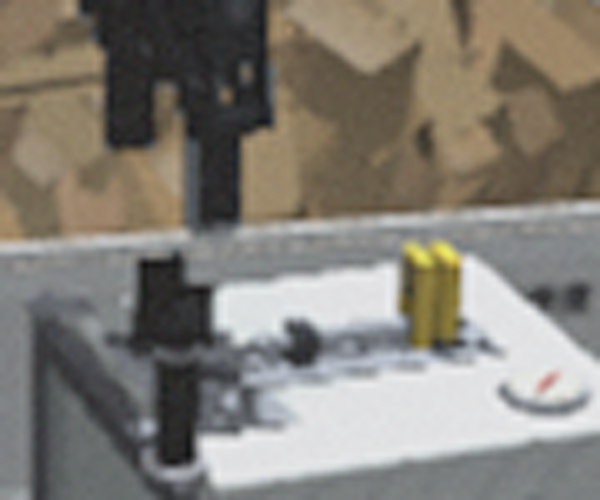

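Emit:
{"op": "apply_moves", "data": {
  "increments": [
    [[0, 0, 0], [0.3, 0, -1], -1],
    [[0, 0, 12], [0, 0, 0], -1],
    [[0, 0, 12], [0, 0, 0], -1],
    [[0, 0, 9], [0, 0, 0], -1],
    [[0, 0, 0], [0, 0, 0], -1]
  ]
}}

```text
t: 23.57
tool_pos: [0.6425, 0.2223, 0.1471]
tcp_rot: [2.294, 2.139, 0.005]
ft_force: [-0.1, -0.3, -0.4]
opening: 1.001
```

```bash
python3 to.py .6391 .2229 .142 86
```

```text
t 23.5667 shift mm [ 0.3 -3.5  5.1] turn deg [0.36 0.07 0.  ] F [-0.1074 -0.2587 -0.4147] open 1.001
```

Emit:
{"op": "apply_moves", "data": {
  "increments": [
    [[0, -3.5, 4], [0, 0, 0], -1],
    [[0, 0, 0], [0, 0, 0], 0],
    [[0, 0, 0], [0, 0, 0], 0.5],
    [[0, 0, 0], [0, 0, 0], 1],
    [[0, 0, 0], [0, 0, 0], 1],
    [[0, 0, 0], [0, 0, 0], 1],
    [[0, 0, 0], [0, 0, 0], 1],
    [[0, 0, 0], [0, 0, 0], 1],
    [[0, 0, 0], [0, 0, 0], 1],
    [[0, 0, 0], [0, 0, 0], 1],
    [[0, 0, 0], [0, 0, 0], 1],
    [[0, 0, 0], [0, 0, 0], 1]
  ]
}}

```text
t: 24.57
tool_pos: [0.639, 0.2249, 0.1432]
tcp_rot: [2.296, 2.139, 0.012]
ft_force: [0.5, 0.6, -0.8]
opening: 0.204
```

Emit:
{"op": "apply_moves", "data": {
  "increments": [
    [[0, 0, 0], [0, 0, 0], 1],
    [[0, 0, 0], [0, 0, 0], 1],
    [[0, 0, 0], [0, 0, 0], 0.2],
    [[0, 0, 0], [0, 0, 0], -0.5],
    [[0, 0, 0], [0, 0, 0], -1],
    [[0, 0, 0], [0, 0, 0], -1],
    [[0, 0, 0], [0, 0, 0], -1],
    [[0, 0, -15], [0, 0, 0], -1],
    [[0, 0, -30], [0, 0, 0], -1],
    [[0, 0, -30], [0, 0, 0], -1],
    [[0, 0, -15], [0, 0, 0], -1],
    [[0, 0, 0], [0, 0, 0], -1]
  ]
}}

```text
t: 25.57
tool_pos: [0.6377, 0.2252, 0.2395]
tcp_rot: [-2.299, -2.141, -0.014]
ft_force: [-0.6, 0.9, -0.2]
opening: 0.999
```

Emit:
{"op": "apply_moves", "data": {
  "increments": [
    [[0, 0, 0], [0, 0, 7], -1],
    [[0, 0, 0], [0, 0, 7], -1],
    [[0, 0, 0], [0, 0, 7], -1],
    [[0, 0, 0], [0, 0, 7], -1],
    [[0, 0, 0], [0, 0, 7], -1],
    [[0, 0, 0], [0, 0, 7], -1],
    [[0, 0, 0], [0, 0, 7], -1],
    [[0, 0, 0], [0, 0, 7], -1],
    [[0, 0, 0], [0, 0, 7], -1],
    [[0, 0, 0], [0, 0, 7], -1],
    [[0, 0, 0], [0, 0, 7], -1],
    [[0, 0, 0], [0, 0, 7], -1]
  ]
}}

```text
t: 26.57
tool_pos: [0.6364, 0.2256, 0.2402]
tcp_rot: [-3.134, 0.004, -0.011]
ft_force: [-0.8, -0.7, 0.6]
opening: 0.998
```

```bash
python3 to.py .604 .134 .20 -4
```

```text
t 26.5667 shift mm [-32.4  92.   39.3] turn deg [-0.44 -0.39  3.84] F [-0.7965 -0.6593  0.5912] open 0.998
```

Emit:
{"op": "apply_moves", "data": {
  "increments": [
    [[0, 0, 0], [-0.4, -0.4, 3.8], -1],
    [[0, 0, 0], [0, 0, 0], -1],
    [[-9, 22, 0], [0, 0, 0], -1],
    [[-9, 22, 0], [0, 0, 0], -1],
    [[-9, 22, 0], [0, 0, 0], -1],
    [[-9, 22, 0], [0, 0, 0], -1],
    [[0, 0, 20], [0, 0, 0], -1],
    [[0, 0, 18], [0, 0, 0], -1],
    [[0, 0, 0], [0, 0, 0], -1],
    [[0, 0, 0], [0, 0, 0], -1]
  ]
}}

```text
t: 27.4
tool_pos: [0.5907, 0.1372, 0.1994]
tcp_rot: [-3.139, 0.092, 0.001]
ft_force: [-0.3, -0.0, 0.4]
opening: 0.995
```

```bash
python3 to.py .604 .134 .146 -4; python3 look.py g8 scene 285 110 90 75
```

```text
t 27.4 shift mm [13.5  2.5 53.4] turn deg [-0.09  0.06  0.63] F [-0.3481 -0.0108  0.3691] open 0.995
27.45 [0.5906 0.1373 0.1993] [-3.1387  0.0925  0.0023] 0.9962649798407301
```

View pics/g8.png

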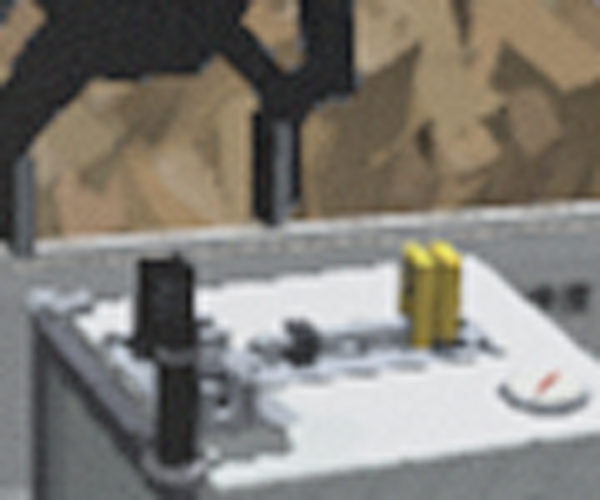

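Emit:
{"op": "apply_moves", "data": {
  "increments": [
    [[13, 2.5, 0], [0, 0, 0.6], -1],
    [[0, 0, 0], [0, 0, 0], -1],
    [[0, 0, 12], [0, 0, 0], -1],
    [[0, 0, 12], [0, 0, 0], -1],
    [[0, 0, 0], [0, 0, 0], -1]
  ]
}}

```text
t: 27.87
tool_pos: [0.6051, 0.1357, 0.1773]
tcp_rot: [-3.137, 0.102, -0.006]
ft_force: [-0.6, 0.4, -0.5]
opening: 0.994
```

```bash
python3 to.py .604 .134 .146 -4
```

```text
t 27.8667 shift mm [-1.1  1.9 31.3] turn deg [-0.15 -0.22  0.29] F [-0.5609  0.3947 -0.4759] open 0.994
```

Emit:
{"op": "apply_moves", "data": {
  "increments": [
    [[-1, 1.5, 10], [0, 0, 0], -1],
    [[0, 0, 10], [0, 0, 0], -1],
    [[0, 0, 9], [0, 0, 0], -1],
    [[0, 0, 0], [0, 0, 0], 0],
    [[0, 0, 0], [0, 0, 0], 0.5],
    [[0, 0, 0], [0, 0, 0], 1],
    [[0, 0, 0], [0, 0, 0], 1],
    [[0, 0, 0], [0, 0, 0], 1],
    [[0, 0, 0], [0, 0, 0], 1],
    [[0, 0, 0], [0, 0, 0], 1],
    [[0, 0, 0], [0, 0, 0], 1],
    [[0, 0, 0], [0, 0, 0], 1]
  ],
  "newtons": 45
}}

```text
t: 28.87
tool_pos: [0.6021, 0.1349, 0.1434]
tcp_rot: [-3.138, 0.099, -0.001]
ft_force: [0.3, 0.3, -2.4]
opening: 0.174
```

Emit:
{"op": "apply_moves", "data": {
  "increments": [
    [[-8, 0, 0], [0, 0, 3], 1],
    [[-10, 0, 0], [0, 0, 4], 1],
    [[-10, 0, 0], [0, 0, 4], 1],
    [[-10, 0, 0], [0, 0, 4], 1],
    [[-10, 0, 0], [0, 0, 4], 1],
    [[0, 0, 0], [0, 0, 0], 1]
  ]
}}

```text
t: 29.37
tool_pos: [0.5551, 0.1467, 0.1435]
tcp_rot: [-3.069, 0.634, -0.007]
ft_force: [0.8, -0.3, -2.0]
opening: 0.175
```

```bash
cat > gate.py <<'E'
import sys
from h import *
s=bot.state();p=s["tool_pos"][:2];h=np.array([.6148,.2835]);d=p-h
a=np.arctan2(-d[0],-d[1])
print(s["t"],"open angle",round(a+.0-.07,3),"radius",round(np.hypot(*d),4),"heading",round(np.degrees(2*np.arctan2(s["tcp_rot"][1],s["tcp_rot"][0])),1),"F",s["ft_force"],s["opening"],s["tool_pos"])
E
python3 gate.py
```

```text
29.3667 open angle 0.341 radius 0.1493 heading 336.7 F [ 0.799  -0.3001 -2.0447] 0.17457048535045055 [0.5551 0.1467 0.1435]
```

Emit:
{"op": "apply_moves", "data": {
  "increments": [
    [[-10, 0, 0], [0, 0, 4], 1],
    [[-10, 0, 0], [0, 0, 4], 1],
    [[-10, 0, 0], [0, 0, 4], 1],
    [[-10, 0, 0], [0, 0, 4], 1],
    [[-10, 0, 0], [0, 0, 4], 1],
    [[-10, 0, 0], [0, 0, 4], 1],
    [[-10, 0, 0], [0, 0, 4], 1],
    [[0, 0, 0], [0, 0, 0], 1]
  ]
}}

```text
t: 30.03
tool_pos: [0.4979, 0.1905, 0.1435]
tcp_rot: [-2.819, 1.359, -0.003]
ft_force: [-0.1, 0.2, -1.4]
opening: 0.173
```

```bash
python3 gate.py
```

```text
30.0333 open angle 0.829 radius 0.1494 heading 308.5 F [-0.1376  0.2177 -1.4344] 0.1731563476723488 [0.4979 0.1905 0.1435]
```

Emit:
{"op": "apply_moves", "data": {
  "increments": [
    [[-10, 0, 0], [0, 0, 4], 1],
    [[-10, 0, 0], [0, 0, 4], 1],
    [[-10, 0, 0], [0, 0, 4], 1],
    [[-10, 0, 0], [0, 0, 4], 1],
    [[-10, 0, 0], [0, 0, 4], 1],
    [[-10, 0, 0], [0, 0, 4], 1],
    [[-10, 0, 0], [0, 0, 4], 1],
    [[-10, 0, 0], [0, 0, 4], 1],
    [[-8, 0, 0], [0, 0, 3], 1],
    [[-5, 0, 0], [0, 0, 2], 1],
    [[0, 0, 0], [0, 0, 0], 1],
    [[0, 0, 0], [0, 0, 0], 1]
  ]
}}

```text
t: 31.03
tool_pos: [0.4659, 0.274, 0.1435]
tcp_rot: [-2.255, 2.184, -0.002]
ft_force: [-3.4, -1.6, 0.6]
opening: 0.17
```

```bash
python3 gate.py
```

```text
31.0333 open angle 1.437 radius 0.1492 heading 271.8 F [-3.3836 -1.641   0.6337] 0.1703396814558706 [0.4659 0.274  0.1435]
```

Emit:
{"op": "apply_moves", "data": {
  "increments": [
    [[-9, 0, 0], [0, 0, 3], 1],
    [[-9, 0, 0], [0, 0, 3], 1],
    [[-4, 0, 0], [0, 0, 0], 1],
    [[0, 0, 0], [0, 0, 0], 1],
    [[0, 0, 0], [0, 0, 0], 1],
    [[0, 0, 0], [0, 0, 0], 1],
    [[0, 0, 0], [0, 0, 0], 1],
    [[0, 0, 0], [0, 0, 0], 1]
  ]
}}

```text
t: 31.7
tool_pos: [0.4657, 0.2913, 0.1435]
tcp_rot: [2.143, -2.289, -0.002]
ft_force: [-4.6, -1.7, 0.7]
opening: 0.171
```

```bash
python3 gate.py; python3 - <<'E'
from h import *
im=bot.grab_frame("scene");cv2.imwrite("pics/end.png",im[:,:,::-1]);h=hsv(im)
b=(h[...,0]>=100)&(h[...,0]<=125)&(h[...,1]>90)&(h[...,2]>25)
w=np.hypot(np.arange(640)[None]-290,np.arange(400)[:,None]-265)
print("rack",*fit(rackb,[.4808,-.0186,.117],{"scene":hull(comp(b&(w<50)))},[.004,.004,.03]))
for k in("rack","vial_green","vial_blue","vial_red","timer","petri_dish","moisture_dish","gate"):print(k,[(round(float(d["score"]),2),np.round(d["xy"]).tolist()) for d in bot.cut_out("scene",k)][:2])
for y in(.046,0,-.046):print(proj("scene",rz([[0,y,.07]],.117,.4808,-.0186)))
E
```

```text
31.7 open angle 1.553 radius 0.1493 heading -93.8 F [-4.5583 -1.7231  0.746 ] 0.17094167354783205 [0.4657 0.2913 0.1435]
rack [ 0.4795 -0.0192  0.1259] 0.12847769260406494
rack [(0.69, [288.0, 270.0])]
vial_green [(0.54, [278.0, 235.0])]
vial_blue [(0.85, [288.0, 247.0])]
vial_red [(0.87, [296.0, 258.0])]
timer []
petri_dish [(0.78, [234.0, 246.0])]
moisture_dish [(0.93, [396.0, 234.0]), (0.32, [287.0, 270.0])]
gate [(0.9, [261.0, 179.0]), (0.27, [319.0, 185.0])]
[[278.172  230.6913]]
[[288.4343 240.6548]]
[[299.3828 251.2837]]
```

```bash
python3 -c "
from workcell import bot
print(bot.job_done(),bot.state()['dq'])"
```

```text
the job is handed in; nothing more can be done
the job is handed in; nothing more can be done
```

I finished the rack and opened the dry box, then handed the job in at about 32 s of the 72 s allowed. No verdict came back.

- **Vials:** the blue vial went into pocket 2 and the red into pocket 3, both without contact force on the way in. The picture after letting go shows all three vials seated.
- **Catches:** I squeezed the yellow catch and then the black. The jaws stopped at about 19 mm over the plates each time, and the picture taken before gripping the post shows both pairs closed.
- **Gate:** I gripped the post at 45 N (about 16 mm between the jaws) and swung the gate past its detent. At hand-in it stood at about 1.55 rad, worked out from the arm's position. The arm had been at rest for five rows, still holding the post with about 5 N on the wrist.

**Last checks:**
- The rack measured within about 1.5 mm of where it started.
- The petri dish and moisture dish had moved no more than 2 pixels in the image.
- The network missed the timer in the last picture, so it is unconfirmed; the arm never went near it.
- The rack outline fitted less well at the end than at the start, because the vials now overlap it.

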